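# Find the fullest pantry tin by feel

## Robot

A 7-joint arm with a two-finger parallel gripper is mounted at the origin on the work surface. World frame = base frame: x ahead of the robot, y to its left, z up, the work surface at z = 0. Lengths are in mm, angles in rad, forces in N, time in s.
With the tool pointing down it reaches from about 400 to 850 mm from the base axis. Payload 10.4 kg.
Tool frame: the origin (TCP) lies at the centre of the arm's flange, where the gripper is bolted on; the fingertips stand 182 mm ahead of it and the grasp point (between the pads) lies 164 mm ahead of it (r.hold_point_z is the distance from the TCP to the grasp point, in mm); z points along the fingers, y is the line along which they close (so a half turn about z gives the same grasp; the last joint's range is limited). The gripper opens to 87 mm and grips with 3 to 60 N. Pads are 19 mm wide; open, the fingers measure 117 mm over their backs; the gripper's body (75 mm by 190 mm) begins 51 mm behind the grasp point.
Start: joints at [-1.343, 0.332, -0.065, 1.46, 0.022, 1.35, -0.088], TCP at [155.097, 605.456, 404.776] pointing down, gripper open.
Joint ranges: [-2.6, 2.6], [-0.5, 2.12], [-1.47, 1.34], [0.16, 2.42], [-1.27, 4.41], [0.06, 2.06], [-2.6, 2.6]. Speed limits (rad/s): [2.22, 2.22, 2.79, 2.79, 3.14, 3.14, 3.14].

## Interface

Orientations are given as a 3x3 rotation matrix whose columns are the frame's x, y, z axes.
In Python, from rig import r, optics gives the robot as it stands.
- The arm moves only by the tool step_arm, never from a script. Its argument "series" is a list of rows, each a list of 3 entries, a list of its own where there are three numbers: the shift along the tool's x, y, z in m, then the turn, a rotation vector about the tool's x, y, z in degrees, then the opening, from 0 (shut) to 1 (fully open). A call has 1 to 8 rows; each row is the pose to reach, as a shift and turn from the pose commanded when the call began, along the tool's axes at that moment; what a row does not reach only later rows make up. A row lasts 1/12 s, in which the tool goes at most 41.7 mm and 7.16 degrees, less where a joint would pass 70% of its speed; a pose out of reach is approached as far as the arm can. A call with a gripper value outside its range is refused whole. The fingers move at their own pace and stop on an object; "squeeze" is the grip in N (left out, the last holds). Time passes only in rows, so rows that repeat a pose let the fingers close. It gives the time, the measured TCP pose, the force, the opening and the grip force at its end, in the units of the state.
- r.sense(): the state, without advancing time (a new reading comes with each control period).
- optics.grab_frame(name): name is "side" or "top" or "wrist"; returns a dict with "frame" (400x640x3 uint8, red, green, blue), "z_map" (400x640 float32, mm along the optical axis (not along the pixel's ray), 0 where there is no reading), "fx", "fy", "cx", "cy" (pixels), "position" and "rotation" of the camera in the world; the wrist camera has in their place "hand_eye" (4x4, takes a point from camera to tool coordinates, whose origin is the TCP and whose axes are the flange's). Camera axes: x right, y up, looking along -z (the intrinsics and any distortion apply to the point x, -y, -z); pixel columns grow to the right and rows downward; lengths in mm; the calibration is good to about 2 mm. A picture is of the moment at which its call begins: read the wrist's pose just before it.
- r.sign_off(): hands the job in; it is judged then, once.
The state is a dict: "time": time; "qpos": joint angles; "joint_vel": joint speeds; "effort": joint torques, N m; "eef_pos": TCP position; "eef_rot": TCP orientation; "ft_force": force on the tool from outside, world axes, zero at the start; "wrist_torque": the same for the moment, N m; "width": opening from 0.0 (shut) to 1.0 (fully open); "grasp_force": force on a finger pad.
Only numpy, scipy, OpenCV 4.12 (cv2) and the standard library are available. Lean on these libraries where they do the work, as an engineer would, in place of code of your own. Each camera call takes 0.05 s, during which the arm holds its last target. There are 200 camera calls.

## Task

Lift the folded metal marker off the middle tin and hang it astride the bar of the rail, letting go of it. Then heft the three closed green tins one after another along the row, starting at the rail end: lift each a few centimetres clear of the board for a moment to feel its weight with the others standing in place, and set it back upright on its cork spot before taking the next. Finish holding the heaviest tin upright and still in the gripper, its bottom at least 15 cm above the table, with the two lighter tins back on their spots, the marker still on the rail, and the other pantry things left alone.

Things in the scene. Friction and masses are not known exactly. Their poses are not given: they have to be found in the camera images.
- board: fixed flat wooden board 160 x 360 x 12 mm; origin at the centre of its underside, long side along its own y; +y points towards the rail side (the robot's left). Three cork spots 115 mm apart along its y: spot_1 nearest the rail, spot_2 in the middle, spot_3 farthest. It never moves during the job.
- spot_1 (a point): a point on the top of the board (12 mm above the table), centre of the first (rail end of the row) round cork spot (76 mm across), one tin on it at the start, centred to within 6 mm
- spot_2 (a point): a point on the top of the board (12 mm above the table), centre of the middle round cork spot (76 mm across), one tin on it at the start, centred to within 6 mm
- spot_3 (a point): a point on the top of the board (12 mm above the table), centre of the last (far from the rail) round cork spot (76 mm across), one tin on it at the start, centred to within 6 mm
- tin_a: one of three identical closed round tins: 56 mm diameter, 78 mm tall, green with a paper band and brass-coloured lid, lid fixed. Origin at the centre of its underside, z up its axis. Any of the three may be the heaviest: it weighs 340 to 420 g, the others 125 to 195 g each. Which tin stands on which cork spot changes.
- tin_b: one of three identical closed round tins: 56 mm diameter, 78 mm tall, green with a paper band and brass-coloured lid, lid fixed. Origin at the centre of its underside, z up its axis. Any of the three may be the heaviest: it weighs 340 to 420 g, the others 125 to 195 g each. Which tin stands on which cork spot changes.
- tin_c: one of three identical closed round tins: 56 mm diameter, 78 mm tall, green with a paper band and brass-coloured lid, lid fixed. Origin at the centre of its underside, z up its axis. Any of the three may be the heaviest: it weighs 340 to 420 g, the others 125 to 195 g each. Which tin stands on which cork spot changes.
- marker: loose sheet-metal saddle, 200 g, standing over the middle tin without touching it. Two legs 80 mm tall, 60 mm wide (y), 2.5 mm thick, 70.5 mm clear between them in x, ends (+-y) open; low ridge roof along y, its underside 97 mm above the feet. Dark wooden handle bar on top: 14 mm thick (x), 60 mm long (y), 120 to 140 mm above the feet, 20 mm gap below it. Origin centred between the feet, z up.
- marker_grip (a point): centre of the marker's wooden handle bar (130 mm above the feet); pinch across the marker's x
- marker_apex (a point): point under the middle of the marker's ridge, 97 mm above the feet; when hung, this rests on the rail's bar
- rail: fixed dark steel rail: a round horizontal bar of 14 mm diameter, about 220 mm long along its own y, its axis 130 mm above the table, on a post at each end. Origin on the table under the bar's middle. The marker hangs with its legs one either side of the bar (marker y along rail y).
- rail_mid (a point): middle of the rail's bar, on its axis, 130 mm above the table; y along the bar
- jam_jar: bystander: amber jar with red cap, 68 mm diameter, 100 mm tall, origin under its centre
- sauce_bottle: bystander: red bottle with black cap, 60 mm diameter, 190 mm tall, origin under its centre
- soup_can: bystander: steel can with red label, 68 mm diameter, 100 mm tall, origin under its centre
- spice_jar: bystander: small glass jar with wooden cap, 44 mm diameter, 85 mm tall, origin under its centre
- ramekin: bystander: white bowl, 80 mm diameter, 45 mm tall, origin under its centre
- spoon: bystander: spoon with a wooden handle and steel bowl, lying on the table near the robot, along its x
Not all that is in view belongs to the job. Leave any pink look-alike of the tin_b alone. What is shaped like the marker but turquoise is not meant.

How it is judged (in metres and radians):
On the way, in this order (a step that is already met when the one before it is completed fails the run):
1. the marker hangs astride the rail's bar, let go and at rest (x of marker_apex in the frame of rail_mid between -0.025 and 0.025 m and y of marker_apex in the frame of rail_mid between -0.1 and 0.1 m and z of marker_apex in the frame of rail_mid between -0.01 and 0.025 m and angle between marker's own z axis and vertical below 0.45 rad and contact force between marker and rail above 0.5 N and contact force between marker and the arm below 0.1 N and contact force between marker and the fingers below 0.1 N and linear speed of marker below 0.05 m/s), for 0.3 s.
2. the tin from the first (rail end) spot is held in the gripper clear of the board (underside 35 mm or more above the table), the two other tins standing on their spots (not (distance between any of tin_a, tin_b, tin_c and spot_1 below 0.03 m) and distance between any of tin_a, tin_b, tin_c and spot_2 below 0.03 m and distance between any of tin_a, tin_b, tin_c and spot_3 below 0.03 m and ((height (world z) of tin_a above 0.035 m and contact force between tin_a and the fingers above 0.5 N) or (height (world z) of tin_b above 0.035 m and contact force between tin_b and the fingers above 0.5 N) or (height (world z) of tin_c above 0.035 m and contact force between tin_c and the fingers above 0.5 N))), for 0.25 s.
3. the tin from the middle spot is held in the gripper clear of the board (underside 35 mm or more above the table), the two other tins standing on their spots (not (distance between any of tin_a, tin_b, tin_c and spot_2 below 0.03 m) and distance between any of tin_a, tin_b, tin_c and spot_1 below 0.03 m and distance between any of tin_a, tin_b, tin_c and spot_3 below 0.03 m and ((height (world z) of tin_a above 0.035 m and contact force between tin_a and the fingers above 0.5 N) or (height (world z) of tin_b above 0.035 m and contact force between tin_b and the fingers above 0.5 N) or (height (world z) of tin_c above 0.035 m and contact force between tin_c and the fingers above 0.5 N))), for 0.25 s.
4. the tin from the last (far from the rail) spot is held in the gripper clear of the board (underside 35 mm or more above the table), the two other tins standing on their spots (not (distance between any of tin_a, tin_b, tin_c and spot_3 below 0.03 m) and distance between any of tin_a, tin_b, tin_c and spot_1 below 0.03 m and distance between any of tin_a, tin_b, tin_c and spot_2 below 0.03 m and ((height (world z) of tin_a above 0.035 m and contact force between tin_a and the fingers above 0.5 N) or (height (world z) of tin_b above 0.035 m and contact force between tin_b and the fingers above 0.5 N) or (height (world z) of tin_c above 0.035 m and contact force between tin_c and the fingers above 0.5 N))), for 0.25 s.
At the end, for the whole second after the job is handed in: Heaviest tin held still by the gripper alone, underside 145 mm or more above the table, within 20 deg of upright; lighter tins upright within 30 mm of a spot's centre; marker astride the bar, not touched by the robot, ridge within 25 mm of the bar's axis, within 25 deg of upright (all of step 1 and ((height (world z) of tin_a above 0.145 m and contact force between tin_a and the fingers above 1 N and angle between tin_a's own z axis and vertical below 0.35 rad and linear speed of tin_a below 0.03 m/s and contact force between tin_a and rail below 0.1 N and contact force between tin_a and marker below 0.1 N and contact force between tin_a and board below 0.1 N and ((distance between tin_b and spot_1 below 0.03 m or distance between tin_b and spot_2 below 0.03 m or distance between tin_b and spot_3 below 0.03 m) and angle between tin_b's own z axis and vertical below 0.1 rad and contact force between tin_b and board between 0.8 and 2.6 N and linear speed of tin_b below 0.03 m/s) and ((distance between tin_c and spot_1 below 0.03 m or distance between tin_c and spot_2 below 0.03 m or distance between tin_c and spot_3 below 0.03 m) and angle between tin_c's own z axis and vertical below 0.1 rad and contact force between tin_c and board between 0.8 and 2.6 N and linear speed of tin_c below 0.03 m/s)) or (height (world z) of tin_b above 0.145 m and contact force between tin_b and the fingers above 1 N and angle between tin_b's own z axis and vertical below 0.35 rad and linear speed of tin_b below 0.03 m/s and contact force between tin_b and rail below 0.1 N and contact force between tin_b and marker below 0.1 N and contact force between tin_b and board below 0.1 N and ((distance between tin_a and spot_1 below 0.03 m or distance between tin_a and spot_2 below 0.03 m or distance between tin_a and spot_3 below 0.03 m) and angle between tin_a's own z axis and vertical below 0.1 rad and contact force between tin_a and board between 0.8 and 2.6 N and linear speed of tin_a below 0.03 m/s) and ((distance between tin_c and spot_1 below 0.03 m or distance between tin_c and spot_2 below 0.03 m or distance between tin_c and spot_3 below 0.03 m) and angle between tin_c's own z axis and vertical below 0.1 rad and contact force between tin_c and board between 0.8 and 2.6 N and linear speed of tin_c below 0.03 m/s)) or (height (world z) of tin_c above 0.145 m and contact force between tin_c and the fingers above 1 N and angle between tin_c's own z axis and vertical below 0.35 rad and linear speed of tin_c below 0.03 m/s and contact force between tin_c and rail below 0.1 N and contact force between tin_c and marker below 0.1 N and contact force between tin_c and board below 0.1 N and ((distance between tin_a and spot_1 below 0.03 m or distance between tin_a and spot_2 below 0.03 m or distance between tin_a and spot_3 below 0.03 m) and angle between tin_a's own z axis and vertical below 0.1 rad and contact force between tin_a and board between 0.8 and 2.6 N and linear speed of tin_a below 0.03 m/s) and ((distance between tin_b and spot_1 below 0.03 m or distance between tin_b and spot_2 below 0.03 m or distance between tin_b and spot_3 below 0.03 m) and angle between tin_b's own z axis and vertical below 0.1 rad and contact force between tin_b and board between 0.8 and 2.6 N and linear speed of tin_b below 0.03 m/s)))); the arm keeps its last pose, push and grip.
It fails at once if a bystander (jar, bottle, can, bowl or spoon) is pushed more than 40 mm (distance of any of jam_jar, sauce_bottle, soup_can, spice_jar, ramekin, spoon from where it was at the start of the episode above 0.04 m).
It fails at once if a tin is tipped by more than 40 degrees (angle between any of tin_a, tin_b, tin_c's own z axis and vertical above 0.7 rad).
It also fails if it takes over 72 s, if anything falls off the work surface, if the arm or the gripper's body presses on something with over 40 N, if the wrist force passes 120 N, or if a joint passes its speed limit or range.

## Working session

There is one attempt and no reset: what is moved stays moved. The work goes in short steps, Python scripts to look and compute and a tool call to move; the robot and the scene stay as the last step left them, time stands still between calls to the robot, and variables do not carry over. Pictures are saved under pics/ and viewed, at most 10 in all, crops included, and the job is handed in when it is done.

Besides the shell and the picture viewer there is one more tool, called after "Emit:" as a command line: name --argument value ..., lists and objects as JSON in quotes. step_arm: Moves the arm, as the interface text tells. Its arguments: {"type":"object","properties":{"series":{"type":"array","items":{"type":"array"}},"squeeze":{"type":"number"}},"required":["series"]}

```bash
mkdir -p pics; ls
python3 - <<'E'
from rig import r, optics
import cv2,numpy as np
s=r.sense();print(s['time'],s['eef_pos'],s['eef_rot'],s['width'],s['ft_force'],r.hold_point_z)
for n in('top','side'):
    d=optics.grab_frame(n)
    cv2.imwrite(f'pics/{n}0.png',d['frame'][:,:,::-1])
    np.savez(f'{n}0.npz',**d)
    print(n,{k:d[k] for k in d if k not in('frame','z_map')})
E
```

```text
pics
0.0 [155.08200981 605.32013351 403.95963449] [[-9.68727657e-01  2.48126300e-01 -2.55989240e-04]
 [ 2.48126412e-01  9.68726645e-01 -1.40384373e-03]
 [-1.00346953e-04 -1.42345994e-03 -9.99998982e-01]] 1.0005255787165426 [ 0.59688227 -0.76524281  0.35586243] 163.5
top {'fx': 365.2247617154286, 'fy': 365.2247617154286, 'cx': 322.294089125117, 'cy': 203.44872417693287, 'position': array([ 359.7783923 ,  -89.52648076, 1132.85282927]), 'rotation': array([[ 2.64902760e-02,  9.88038350e-01, -1.51916046e-01],
       [-9.99649039e-01,  2.61438367e-02, -4.27779469e-03],
       [-2.54956916e-04,  1.51976049e-01,  9.88384144e-01]])}
side {'fx': 397.54636105319366, 'fy': 397.54636105319366, 'cx': 313.5611264594651, 'cy': 197.9268059729364, 'position': array([474.17510644, 790.68344435, 953.32280784]), 'rotation': array([[-0.99535304,  0.07699064, -0.05783404],
       [-0.09506332, -0.68999148,  0.71754772],
       [ 0.01533946,  0.71971119,  0.6941041 ]])}
```

View pics/top0.png

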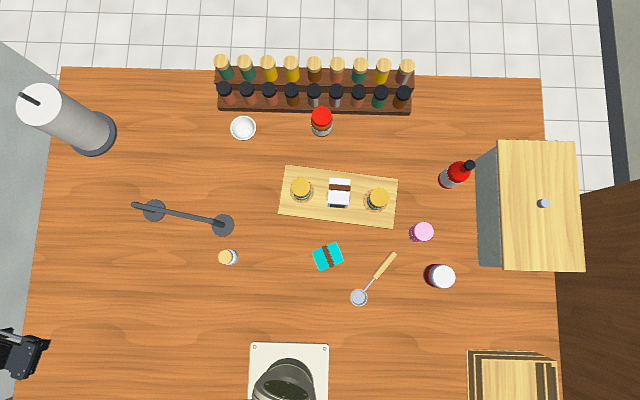

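View pics/side0.png

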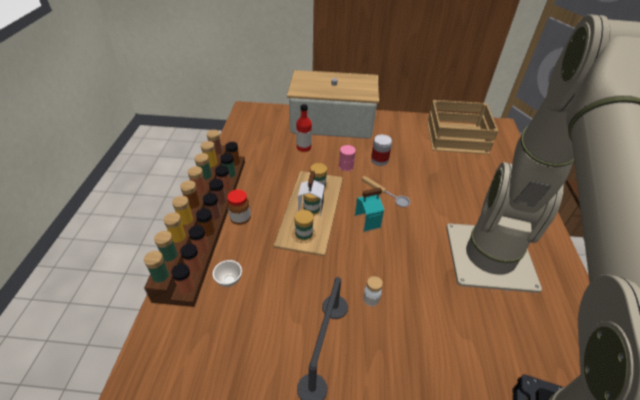

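In the top view, the grey marker with a dark handle is at (339,187); its turquoise look-alike at (328,257) is excluded. Green tins with brass lids are at (301,188) and (377,198), with the third under the marker. The pink look-alike at (421,231) and the spice jar at (228,257) are also excluded. The rail bar runs from (135,205) to (228,223).

```bash
cat > h.py <<'E'
import numpy as np,cv2
def ray(d,u,v,z):
    c=np.array([(u-d['cx'])/d['fx'],-(v-d['cy'])/d['fy'],-1.]);w=d['rotation']@c
    return d['position']+w*(z-d['position'][2])/w[2]
def cloud(d,box):
    u0,v0,u1,v1=box;v,u=np.mgrid[v0:v1,u0:u1];z=d['z_map'][v0:v1,u0:u1]
    c=np.stack([(u-d['cx'])/d['fx']*z,-(v-d['cy'])/d['fy']*z,-z],-1)
    return c@d['rotation'].T+d['position']
def line(p):
    vx,vy,x,y=cv2.fitLine(p[:,:2].astype(np.float32),2,0,.01,.01).ravel()
    p2=p[:,:2]-[x,y];t=p2@[vx,vy]
    m=np.array([x,y])+np.array([vx,vy])*(t.min()+t.max())/2
    return m,np.degrees(np.arctan2(vy,vx)),np.ptp(t)
E
python3 - <<'E'
import numpy as np,cv2
from h import *
d=dict(np.load('top0.npz'))
P=cloud(d,(0,0,640,400));z=P[...,2];hsv=cv2.cvtColor(d['frame'],cv2.COLOR_RGB2HSV)
def roi(a,b,c,e):
    m=np.zeros(z.shape,bool);m[b:e,a:c]=1;return m
R=roi(110,190,240,240)
b=R&(z>115)&(z<150);print('rail',b.sum(),np.median(z[b]),line(P[b]))
q=P[b];ch=cv2.minAreaRect(q[:,:2].astype(np.float32));print(ch)
h=roi(320,170,360,215)&(z>140);print('handle',h.sum(),np.median(z[h]),line(P[h]),P[h].min(0),P[h].max(0))
for n,x in(('t1',roi(285,170,318,205)),('t3',roi(362,180,395,215))):
    m=x&(z>83)&(z<97)
    (c,rad)=cv2.minEnclosingCircle(P[m][:,:2].astype(np.float32));print(n,m.sum(),np.median(z[m]),c,rad,P[m].mean(0))
m=roi(265,155,410,235)&(z>8)&(z<16)
(c,w,a)=cv2.minAreaRect(P[m][:,:2].astype(np.float32));print('board',np.median(z[m]),c,w,a)
for n,x in (('spice',roi(210,240,245,275)),('ramekin',roi(225,110,262,145)),('jam',roi(305,100,337,140)),('turq',roi(308,238,348,275)),('pink',roi(400,215,440,250))):
    m=x&(z>25);print(n,P[m].mean(0).round(),z[m].max().round())
E
```

```text
rail 450 135.10323680510908 (array([478.0749457, 330.8962127]), np.float32(79.39597), np.float64(238.2878601912724))
((478.3076171875, 330.8509826660156), (238.293212890625, 17.148897171020508), 79.34552764892578)
handle 130 150.93781531168395 (array([ 465.54052777, -109.47039111]), np.float32(-13.429076), np.float64(215.00442250657971)) [ 359.7783923  -159.97123812  141.20345483] [ 565.98000735  -89.52648076 1132.85282927]
t1 292 89.92788130951908 (568.948974609375, -18.682619094848633) 28.973430633544922 [568.15662386 -19.40154022  89.7634752 ]
t3 292 90.05266136298758 (544.354248046875, -249.86822509765625) 28.3237361907959 [ 543.6458575  -248.90432545   89.90155659]
board 11.62151819174403 (554.299560546875, -159.4290771484375) (412.9454650878906, 166.9226531982422) 82.45677947998047
spice [361. 178.  90.] 1133.0
ramekin [762. 169.  57.] 1133.0
jam [797. -74.  72.] 1133.0
turq [ 370. -104.  102.] 1133.0
pink [ 446. -371.   88.] 1133.0
```

Run:
```python
import cv2
a=cv2.imread('pics/top0.png')[150:280,110:440]
cv2.imwrite('pics/crop0.png',cv2.resize(a,None,fx=2.4,fy=2.4,interpolation=cv2.INTER_CUBIC))
```

```text
(no output)
```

View pics/crop0.png

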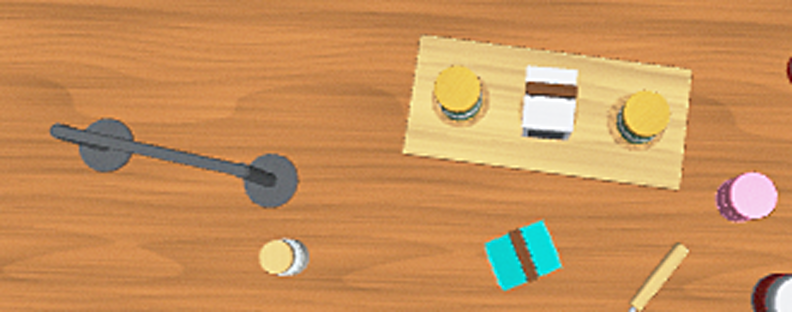

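The crop confirms the grey marker with the brown handle (crop 551,90) over the middle tin. The turquoise one (523,255) is left out. Next I measure the handle and work out the first move.

```bash
cat >> h.py <<'E'
from scipy.spatial.transform import Rotation as Ro
def target(p,yaw):  # tool y at yaw deg, pointing down
    a=np.radians(yaw);y=np.array([np.cos(a),np.sin(a),0]);z=np.array([0,0,-1.]);return np.array(p,float),np.stack([np.cross(y,z),y,z],1)
def go(s,p,yaw):
    p,R=target(p,yaw);A=s['eef_rot']
    print('t',round(s['time'],2),'pos',np.round(s['eef_pos'],1),'shift m',np.round(A.T@(p-s['eef_pos'])/1000,4),'rot deg',np.round(Ro.from_matrix(A.T@R).as_rotvec(degrees=True),2),
     'F',np.round(s['ft_force'],2),'w',round(s['width'],3),'g',round(s['grasp_force'],1))
E
python3 - <<'E'
import numpy as np,cv2
from h import *
from rig import r
d=dict(np.load('top0.npz'))
P=cloud(d,(0,0,640,400));z=P[...,2]
m=np.zeros(z.shape,bool);m[165:215,318:362]=1
h=m&(z>143)&(z<160);print(h.sum(),np.median(z[h]),cv2.minAreaRect(P[h][:,:2].astype(np.float32)),line(P[h]))
k=m&(z>100)&(z<125);print(k.sum(),cv2.minAreaRect(P[k][:,:2].astype(np.float32)))
b=np.zeros(z.shape,bool);b[160:232,275:402]=1
w=cv2.connectedComponentsWithStats((b&(z>7)&(z<17)).astype(np.uint8))[2];print(w)
go(r.sense(),[557,-134,420],-6)
E
```

```text
118 150.93781531168395 ((558.3827514648438, -131.1160125732422), (57.92385482788086, 14.61792278289795), 87.66023254394531) (array([ 557.92453272, -131.1063382 ]), np.float32(86.997665), np.float64(58.00575497114609))
228 ((559.2694702148438, -131.59857177734375), (59.710853576660156, 58.00724792480469), 86.68762969970703)
[[     0      0    640    400 251643]
 [   278    164    120     65   4357]]
t 0.1 pos [155.1 605.3 404.1] shift m [-0.5728 -0.6165 -0.0151] rot deg [-6.000e-02  5.000e-02  8.163e+01] F [ 0.1   0.21 -0.78] w 1.002 g 0.0
```

Emit:
step_arm --series '[[[-0.573,-0.6165,-0.015],[0,0,78.6],1],[[-0.573,-0.6165,-0.015],[0,0,78.6],1],[[-0.573,-0.6165,-0.015],[0,0,78.6],1],[[-0.573,-0.6165,-0.015],[0,0,78.6],1],[[-0.573,-0.6165,-0.015],[0,0,78.6],1],[[-0.573,-0.6165,-0.015],[0,0,78.6],1],[[-0.573,-0.6165,-0.015],[0,0,78.6],1],[[-0.573,-0.6165,-0.015],[0,0,78.6],1]]'

```text
time: 0.77
eef_pos: [314.8, 310.6, 410.5]
eef_rot: [[-0.309, 0.951, -0.0], [0.951, 0.309, 0.0], [0.0, -0.0, -1.0]]
ft_force: [1.0, 1.2, 0.9]
width: 0.995
grasp_force: 0.0
```

```bash
python3 -c "
from h import *
from rig import r
go(r.sense(),[558,-131,400],-3)"
```

```text
t 0.77 pos [314.8 310.6 410.5] shift m [-0.4951  0.095   0.0103] rot deg [-2.000e-02 -1.000e-02  2.099e+01] F [0.99 1.24 0.86] w 0.995 g 0.0
```

Emit:
step_arm --series '[[[-0.495,0.095,0.01],[0,0,21],1],[[-0.495,0.095,0.01],[0,0,21],1],[[-0.495,0.095,0.01],[0,0,21],1],[[-0.495,0.095,0.01],[0,0,21],1],[[-0.495,0.095,0.01],[0,0,21],1],[[-0.495,0.095,0.01],[0,0,21],1],[[-0.495,0.095,0.01],[0,0,21],1],[[-0.495,0.095,0.01],[0,0,21],1]]'

```text
time: 1.43
eef_pos: [477.2, 19.6, 404.1]
eef_rot: [[0.046, 0.999, 0.0], [0.999, -0.046, 0.0], [0.0, 0.0, -1.0]]
ft_force: [1.4, 0.8, -0.4]
width: 1.005
grasp_force: 0.0
```

```bash
python3 -c "
from h import *
from rig import r
go(r.sense(),[558,-131,400],-3)"
```

```text
t 1.43 pos [477.2  19.6 404.1] shift m [-0.1467  0.0877  0.0041] rot deg [ 0.02 -0.03  0.34] F [ 1.37  0.76 -0.41] w 1.005 g 0.0
```

Emit:
step_arm --series '[[[-0.147,0.088,0.004],[0,0,0.3],1],[[-0.147,0.088,0.004],[0,0,0.3],1],[[-0.147,0.088,0.004],[0,0,0.3],1],[[-0.147,0.088,0.004],[0,0,0.3],1],[[-0.147,0.088,0.004],[0,0,0.3],1],[[-0.147,0.088,0.004],[0,0,0.3],1],[[-0.147,0.088,0.004],[0,0,0.3],1]]'

```text
time: 2.02
eef_pos: [557.8, -128.9, 399.5]
eef_rot: [[0.052, 0.999, -0.001], [0.999, -0.052, 0.0], [-0.0, -0.001, -1.0]]
ft_force: [-0.8, 0.5, -0.5]
width: 0.996
grasp_force: 0.0
```

```bash
cat >> h.py <<'E'
def wrist(optics,r):
    s=r.sense();d=optics.grab_frame('wrist');H=np.array(d['hand_eye'])
    d['rotation']=s['eef_rot']@H[:3,:3];d['position']=s['eef_pos']+s['eef_rot']@H[:3,3];return s,d
E
python3 - <<'E'
from h import *
from rig import r,optics
s,d=wrist(optics,r);go(s,[558,-131,400],-3)
cv2.imwrite('pics/w1.png',d['frame'][:,:,::-1]);np.savez('w1.npz',**d);print(d['position'],d['rotation'])
P=cloud(d,(0,0,640,400));z=P[...,2];c=(np.hypot(P[...,0]-558,P[...,1]+131)<60)
for lo,hi in((145,158),(105,125)):
    m=c&(z>lo)&(z<hi);print(m.sum(),np.median(z[m]) if m.any() else 0,cv2.minAreaRect(P[m][:,:2].astype(np.float32)) if m.any() else 0)
E
```

```text
t 2.02 pos [ 557.8 -128.9  399.5] shift m [-0.0021  0.0003 -0.0005] rot deg [-0.08  0.   -0.  ] F [-0.78  0.51 -0.5 ] w 0.996 g 0.0
[561.48200675 -62.93311771 378.08838481] [[ 0.99869383  0.04912153  0.01406059]
 [-0.05106053  0.96950085  0.2397101 ]
 [-0.00185682 -0.24011494  0.97074269]]
1569 150.22682359141723 ((558.1443481445312, -128.750732421875), (54.94544982910156, 14.031468391418457), 86.80352020263672)
921 106.30056412525408 ((558.1400756835938, -131.32188415527344), (60.310791015625, 29.76612663269043), 86.86134338378906)
```

View pics/w1.png

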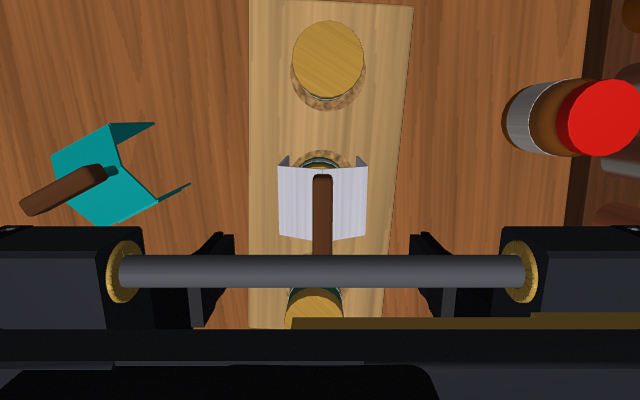

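The wrist view shows the grey marker's handle at (322,212), centred between the fingers, with the middle tin below it. I descend and grip.

Emit:
step_arm --series '[[[-0.002,0.0,0.04],[0,0,0],1],[[-0.002,0.0,0.075],[0,0,0],1],[[-0.002,0.0,0.093],[0,0,0],1],[[-0.002,0.0,0.093],[0,0,0],1],[[-0.002,0.0,0.093],[0,0,0],0],[[-0.002,0.0,0.093],[0,0,0],0],[[-0.002,0.0,0.093],[0,0,0],0],[[-0.002,0.0,0.093],[0,0,0],0]]' --squeeze 25

```text
time: 2.73
eef_pos: [558.3, -131.0, 308.6]
eef_rot: [[0.051, 0.999, 0.003], [0.999, -0.051, 0.0], [0.001, 0.003, -1.0]]
ft_force: [0.3, 0.6, 0.8]
width: 0.78
grasp_force: 0.0
```

```bash
python3 -c "
from h import *
from rig import r
go(r.sense(),[558,-131,305.5],-3)"
```

```text
t 2.73 pos [ 558.3 -131.   308.6] shift m [ 0.     -0.0003  0.0031] rot deg [ 0.15 -0.03  0.06] F [0.31 0.62 0.78] w 0.78 g 0.0
```

Emit:
step_arm --series '[[[0,0,0.003],[0,0,0],0],[[0,0,0.003],[0,0,0],0],[[0,0,0.003],[0,0,0],0],[[0,0,0.003],[0,0,0],0],[[0,0,0.003],[0,0,0],0],[[0,0,0.003],[0,0,0],0],[[0,0,0.003],[0,0,0],0],[[0,0,0.003],[0,0,0],0]]'

```text
time: 3.4
eef_pos: [557.9, -131.2, 304.1]
eef_rot: [[0.052, 0.999, 0.0], [0.999, -0.052, 0.0], [0.0, 0.0, -1.0]]
ft_force: [-0.1, -0.5, 0.2]
width: 0.168
grasp_force: 0.0
```

Emit:
step_arm --series '[[[0,0,0],[0,0,0],0],[[0,0,0],[0,0,0],0],[[0,0,0],[0,0,0],0]]'

```text
time: 3.65
eef_pos: [557.9, -131.2, 304.0]
eef_rot: [[0.052, 0.999, 0.0], [0.999, -0.052, 0.0], [0.0, 0.0, -1.0]]
ft_force: [0.4, -0.4, 0.3]
width: 0.163
grasp_force: 25.0
```

Emit:
step_arm --series '[[[0,0,-0.01],[0,0,0],0],[[0,0,-0.035],[0,0,0],0],[[0,0,-0.07],[0,0,0],0],[[0,0,-0.105],[0,0,0],0],[[0,0,-0.135],[0,0,0],0],[[0,0,-0.155],[0,0,0],0],[[0,0,-0.16],[0,0,0],0],[[0,0,-0.16],[0,0,0],0]]'

```text
time: 4.32
eef_pos: [557.9, -131.5, 465.5]
eef_rot: [[0.052, 0.999, 0.002], [0.999, -0.052, 0.0], [0.0, 0.002, -1.0]]
ft_force: [-0.7, 0.6, -3.4]
width: 0.159
grasp_force: 25.0
```

```bash
python3 -c "
from h import *
from rig import r
go(r.sense(),[478,331,465],-10.6)"
```

```text
t 4.32 pos [ 557.9 -131.5  465.5] shift m [ 4.577e-01 -1.037e-01  4.000e-04] rot deg [ 0.14 -0.03  7.63] F [-0.71  0.55 -3.38] w 0.159 g 25.0
```

Emit:
step_arm --series '[[[0.02,-0.004,0],[0,0,0.5],0],[[0.055,-0.012,0],[0,0,1],0],[[0.09,-0.02,0],[0,0,1.5],0],[[0.125,-0.028,0],[0,0,2],0],[[0.16,-0.036,0],[0,0,2.6],0],[[0.195,-0.044,0],[0,0,3.2],0],[[0.23,-0.052,0],[0,0,3.8],0],[[0.265,-0.06,0],[0,0,4.4],0]]'

```text
time: 4.98
eef_pos: [510.6, 138.2, 462.3]
eef_rot: [[0.129, 0.992, -0.002], [0.992, -0.129, -0.001], [-0.001, -0.002, -1.0]]
ft_force: [0.3, 1.2, -1.8]
width: 0.156
grasp_force: 25.0
```

```bash
python3 -c "
from h import *
from rig import r
go(r.sense(),[478,331,465],-10.6)"
```

```text
t 4.98 pos [510.6 138.2 462.3] shift m [ 0.187  -0.0571 -0.0028] rot deg [-0.12  0.07  3.22] F [ 0.28  1.22 -1.77] w 0.156 g 25.0
```

Emit:
step_arm --series '[[[0.035,-0.011,-0.002],[0,0,0.6],0],[[0.07,-0.022,-0.002],[0,0,1.2],0],[[0.105,-0.033,-0.002],[0,0,1.8],0],[[0.14,-0.044,-0.002],[0,0,2.4],0],[[0.165,-0.052,-0.002],[0,0,3],0],[[0.18,-0.056,-0.002],[0,0,3.2],0],[[0.18,-0.056,-0.002],[0,0,3.2],0],[[0.18,-0.056,-0.002],[0,0,3.2],0]]'

```text
time: 5.65
eef_pos: [479.2, 322.2, 464.6]
eef_rot: [[0.183, 0.983, -0.001], [0.983, -0.183, -0.002], [-0.002, -0.001, -1.0]]
ft_force: [0.9, -1.1, -1.7]
width: 0.156
grasp_force: 25.0
```

Run:
```python
from h import *
from rig import r,optics
s,d=wrist(optics,r);go(s,[478,331,335],-10.6)
cv2.imwrite('pics/w2.png',d['frame'][:,:,::-1])
P=cloud(d,(0,0,640,400));z=P[...,2];m=(z>126)&(z<146)&(np.hypot(P[...,0]-478,P[...,1]-331)<150)
if m.sum()>20:print('rail w',m.sum(),line(P[m]),cv2.minAreaRect(P[m][:,:2].astype(np.float32)),np.percentile(z[m],[50,95]))
d=optics.grab_frame('side');np.savez('side1.npz',**d)
cv2.imwrite('pics/side1.png',d['frame'][:,:,::-1])
# rail from side at start
d=dict(np.load('side0.npz'));P=cloud(d,(0,0,640,400));z=P[...,2];m=(z>122)&(z<142)&(np.hypot(P[...,0]-478,P[...,1]-331)<150)
print('rail side',m.sum(),line(P[m]))
```

```text
t 5.65 pos [479.2 322.2 464.6] shift m [ 0.0087 -0.0026  0.1296] rot deg [-0.05  0.14  0.08] F [ 0.94 -1.11 -1.69] w 0.156 g 25.0
rail w 2352 (array([487.37043069, 385.89805795]), np.float32(79.62146), np.float64(126.47728535401234)) ((487.06890869140625, 385.9947509765625), (126.38249206542969, 16.98162841796875), 78.9120864868164) [134.50226793 136.38482401]
rail side 619 (array([477.29374785, 331.22086607]), np.float32(79.46148), np.float64(236.11035385918473))
```

View pics/w2.png

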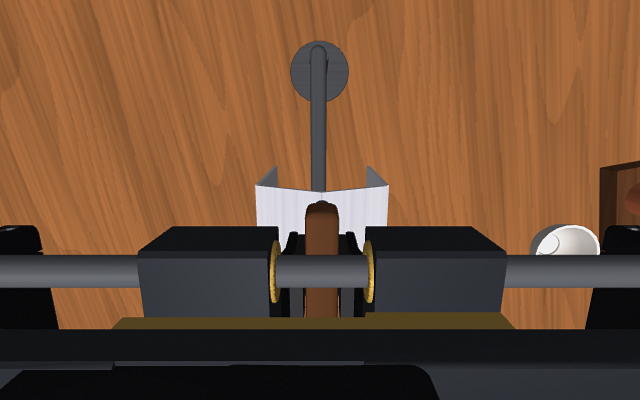

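The wrist view shows the marker squarely over the bar, with the bar running from (318,60) to (318,190) in line with the handle at (322,215). I lower it now.

Emit:
step_arm --series '[[[0.009,-0.003,0.01],[0,0,0],0],[[0.009,-0.003,0.04],[0,0,0],0],[[0.009,-0.003,0.07],[0,0,0],0],[[0.009,-0.003,0.1],[0,0,0],0],[[0.009,-0.003,0.118],[0,0,0],0],[[0.009,-0.003,0.127],[0,0,0],0],[[0.009,-0.003,0.131],[0,0,0],0],[[0.009,-0.003,0.131],[0,0,0],0]]'

```text
time: 6.42
eef_pos: [478.0, 331.4, 334.8]
eef_rot: [[0.184, 0.983, -0.0], [0.983, -0.184, -0.0], [-0.0, -0.0, -1.0]]
ft_force: [0.8, 0.2, -1.5]
width: 0.157
grasp_force: 25.0
```

Emit:
step_arm --series '[[[0,0,0.001],[0,0,0],0],[[0,0,0.002],[0,0,0],0],[[0,0,0.003],[0,0,0],0],[[0,0,0.003],[0,0,0],0]]'

```text
time: 6.75
eef_pos: [478.0, 331.7, 332.6]
eef_rot: [[0.183, 0.983, 0.001], [0.983, -0.183, 0.001], [0.001, 0.001, -1.0]]
ft_force: [-0.6, -0.6, -2.2]
width: 0.157
grasp_force: 25.0
```

Emit:
step_arm --series '[[[0,0,0.001],[0,0,0],0],[[0,0,0.002],[0,0,0],0],[[0,0,0.003],[0,0,0],0],[[0,0,0.003],[0,0,0],0]]'

```text
time: 7.08
eef_pos: [478.5, 331.6, 331.8]
eef_rot: [[0.184, 0.983, 0.002], [0.983, -0.184, 0.002], [0.003, 0.001, -1.0]]
ft_force: [-5.0, -5.2, 18.0]
width: 0.159
grasp_force: 25.1
```

Emit:
step_arm --series '[[[0,0,-0.002],[0,0,0],0],[[0,0,-0.002],[0,0,0],0.3],[[0,0,-0.002],[0,0,0],0.5],[[0,0,-0.002],[0,0,0],0.7],[[0,0,-0.002],[0,0,0],1],[[0,0,-0.002],[0,0,0],1],[[0,0,-0.002],[0,0,0],1]]'

```text
time: 7.67
eef_pos: [477.9, 331.7, 330.9]
eef_rot: [[0.183, 0.983, -0.0], [0.983, -0.183, -0.0], [-0.0, -0.0, -1.0]]
ft_force: [0.2, 0.7, -0.7]
width: 0.529
grasp_force: 0.0
```

Emit:
step_arm --series '[[[0,0,-0.005],[0,0,0],1],[[0,0,-0.02],[0,0,0],1],[[0,0,-0.05],[0,0,0],1],[[0,0,-0.085],[0,0,0],1],[[0,0,-0.1],[0,0,0],1],[[0,0,-0.1],[0,0,0],1]]'

```text
time: 8.17
eef_pos: [478.6, 331.7, 435.8]
eef_rot: [[0.184, 0.983, 0.005], [0.983, -0.184, 0.005], [0.006, 0.004, -1.0]]
ft_force: [0.5, 0.4, -0.4]
width: 0.96
grasp_force: 0.0
```

Run:
```python
from h import *
from rig import r,optics
s,d=wrist(optics,r);go(s,[569,-19,400],-3)
cv2.imwrite('pics/w3.png',d['frame'][:,:,::-1])
P=cloud(d,(0,0,640,400));z=P[...,2];c=np.hypot(P[...,0]-478,P[...,1]-331)<70
m=c&(z>165)&(z<200);print(m.sum(),line(P[m]),np.percentile(z[m],[50,95]))
```

```text
t 8.17 pos [478.6 331.7 435.8] shift m [-0.3283  0.1531  0.0345] rot deg [ 0.24 -0.3  -7.58] F [ 0.48  0.4  -0.43] w 0.96 g 0.0
1664 (array([481.62510206, 331.30693381]), np.float32(80.04669), np.float64(59.9857373678324)) [177.67973031 179.07026313]
```

View pics/w3.png

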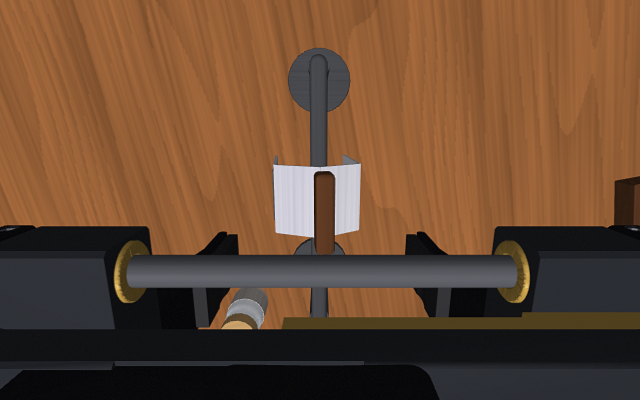

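The marker hangs on the bar with its handle at (325,210), tilted slightly, and released. Next is tin 1.

Emit:
step_arm --series '[[[-0.328,0.153,0.03],[0,0,-4.6],1],[[-0.328,0.153,0.03],[0,0,-4.6],1],[[-0.328,0.153,0.03],[0,0,-4.6],1],[[-0.328,0.153,0.03],[0,0,-4.6],1],[[-0.328,0.153,0.03],[0,0,-4.6],1],[[-0.328,0.153,0.03],[0,0,-4.6],1],[[-0.328,0.153,0.03],[0,0,-4.6],1],[[-0.328,0.153,0.03],[0,0,-4.6],1]]'

```text
time: 8.88
eef_pos: [560.5, 8.0, 402.5]
eef_rot: [[0.104, 0.995, -0.001], [0.995, -0.104, 0.0], [-0.0, -0.001, -1.0]]
ft_force: [1.3, 1.0, 0.6]
width: 1.004
grasp_force: 0.0
```

Emit:
step_arm --series '[[[-0.04,0.017,0.002],[0,0,0],1],[[-0.04,0.017,0.002],[0,0,0],1],[[-0.04,0.017,0.002],[0,0,0],1]]'

```text
time: 9.13
eef_pos: [573.3, -34.8, 400.4]
eef_rot: [[0.11, 0.994, -0.002], [0.994, -0.11, -0.001], [-0.002, -0.002, -1.0]]
ft_force: [0.0, 0.6, -0.2]
width: 0.998
grasp_force: 0.0
```

```bash
cat > tins.py <<'E'
from h import *
from rig import r,optics
import sys
x,y=map(float,sys.argv[1:3])
s,d=wrist(optics,r);go(s,[x,y,400],-6)
P=cloud(d,(0,0,640,400));z=P[...,2]
for X,Y in((569,-19),(557,-134),(544,-249)):
    m=(np.hypot(P[...,0]-X,P[...,1]-Y)<45)&(z>84)&(z<96)
    if m.sum()>200:
        q=P[m];c,rad=cv2.minEnclosingCircle(q[:,:2].astype(np.float32));print((X,Y),'lid',m.sum(),np.round(c,1),round(rad,1),np.median(z[m]).round(1))
E
python3 tins.py 569 -19
```

```text
t 9.13 pos [573.3 -34.8 400.4] shift m [ 0.0153 -0.006   0.0004] rot deg [-0.09  0.09 -0.29] F [ 0.01  0.58 -0.18] w 0.998 g 0.0
(569, -19) lid 3373 [568.1 -18.9] 28.3 89.1
(557, -134) lid 1620 [ 554.9 -129.9] 28.2 88.9
```

Emit:
step_arm --series '[[[0.0155,-0.0067,0.02],[0,0,0],1],[[0.0155,-0.0067,0.06],[0,0,0],1],[[0.0155,-0.0067,0.1],[0,0,0],1],[[0.0155,-0.0067,0.135],[0,0,0],1],[[0.0155,-0.0067,0.16],[0,0,0],1],[[0.0155,-0.0067,0.172],[0,0,0],1],[[0.0155,-0.0067,0.173],[0,0,0],0.4],[[0.0155,-0.0067,0.173],[0,0,0],0.4]]' --squeeze 25

```text
time: 9.85
eef_pos: [568.6, -14.6, 228.9]
eef_rot: [[0.103, 0.995, -0.0], [0.995, -0.103, 0.0], [0.0, -0.0, -1.0]]
ft_force: [1.0, 0.2, 0.7]
width: 0.922
grasp_force: 0.0
```

Emit:
step_arm --series '[[[0,0,0],[0,0,0],0],[[0,0,0],[0,0,0],0],[[0,0,0],[0,0,0],0],[[0,0,0],[0,0,0],0],[[0,0,0],[0,0,0],0],[[0,0,0],[0,0,0],0]]'

```text
time: 10.35
eef_pos: [568.8, -15.4, 229.6]
eef_rot: [[0.104, 0.995, 0.001], [0.995, -0.104, 0.001], [0.001, 0.001, -1.0]]
ft_force: [-1.8, 0.8, 7.8]
width: 0.641
grasp_force: 25.0
```

Emit:
step_arm --series '[[[0,0,-0.005],[0,0,0],0],[[0,0,-0.02],[0,0,0],0],[[0,0,-0.035],[0,0,0],0],[[0,0,-0.042],[0,0,0],0],[[0,0,-0.042],[0,0,0],0],[[0,0,-0.042],[0,0,0],0],[[0,0,-0.042],[0,0,0],0],[[0,0,-0.042],[0,0,0],0]]'

```text
time: 11.02
eef_pos: [568.1, -15.4, 269.6]
eef_rot: [[0.104, 0.995, -0.001], [0.995, -0.104, -0.0], [-0.0, -0.001, -1.0]]
ft_force: [-0.5, 0.1, -1.3]
width: 0.64
grasp_force: 25.0
```

Emit:
step_arm --series '[[[0,0,0],[0,0,0],0],[[0,0,0],[0,0,0],0]]'

```text
time: 11.18
eef_pos: [568.3, -15.5, 270.0]
eef_rot: [[0.104, 0.995, -0.001], [0.995, -0.104, -0.0], [-0.0, -0.001, -1.0]]
ft_force: [-0.3, 0.2, -2.0]
width: 0.641
grasp_force: 25.0
```

Emit:
step_arm --series '[[[0,0,0],[0,0,0],0],[[0,0,0],[0,0,0],0]]'

```text
time: 11.35
eef_pos: [568.4, -15.5, 270.4]
eef_rot: [[0.104, 0.995, -0.0], [0.995, -0.104, 0.0], [-0.0, -0.0, -1.0]]
ft_force: [-0.1, -1.0, -2.0]
width: 0.64
grasp_force: 25.0
```

Emit:
step_arm --series '[[[0,0,0],[0,0,0],0]]'

```text
time: 11.43
eef_pos: [568.4, -15.5, 270.4]
eef_rot: [[0.104, 0.995, -0.0], [0.995, -0.104, 0.0], [0.0, -0.0, -1.0]]
ft_force: [0.2, 0.4, -2.1]
width: 0.636
grasp_force: 25.0
```

Tin 1 weighs about 1.9 N, so it is a light one. I set it back.

Emit:
step_arm --series '[[[0,0,0.01],[0,0,0],0],[[0,0,0.025],[0,0,0],0],[[0,0,0.036],[0,0,0],0],[[0,0,0.04],[0,0,0],0],[[0,0,0.0415],[0,0,0],0],[[0,0,0.0415],[0,0,0],0],[[0,0,0.0415],[0,0,0],0]]'

```text
time: 12.02
eef_pos: [568.2, -15.5, 229.1]
eef_rot: [[0.104, 0.995, -0.001], [0.995, -0.104, 0.0], [0.0, -0.001, -1.0]]
ft_force: [-4.1, 0.2, 7.6]
width: 0.636
grasp_force: 25.0
```

In contact with the board; open and rise.

Emit:
step_arm --series '[[[0,0,0],[0,0,0],1],[[0,0,0],[0,0,0],1],[[0,0,0],[0,0,0],1],[[0,0,0],[0,0,0],1],[[0,0,0],[0,0,0],1],[[0,0,0],[0,0,0],1]]'

```text
time: 12.52
eef_pos: [568.5, -15.5, 229.0]
eef_rot: [[0.104, 0.995, 0.0], [0.995, -0.104, 0.0], [0.0, 0.0, -1.0]]
ft_force: [-0.4, 0.3, 0.5]
width: 0.97
grasp_force: 0.0
```

Emit:
step_arm --series '[[[0,0,-0.01],[0,0,0],1],[[0,0,-0.04],[0,0,0],1],[[0,0,-0.075],[0,0,0],1],[[-0.02,0,-0.11],[0,0,0],1],[[-0.04,0.0,-0.13],[0,0,0],1],[[-0.06,0.0,-0.14],[0,0,0],1],[[-0.06,0.0,-0.14],[0,0,0],1]]'

```text
time: 13.1
eef_pos: [561.8, -80.1, 373.0]
eef_rot: [[0.11, 0.994, 0.005], [0.994, -0.11, -0.001], [-0.0, 0.005, -1.0]]
ft_force: [-0.8, -0.9, -0.4]
width: 1.004
grasp_force: 0.0
```

```bash
python3 tins.py 556.6 -133
```

```text
t 13.1 pos [561.8 -80.1 373. ] shift m [-0.0531  0.0007 -0.027 ] rot deg [ 0.3   0.02 -0.29] F [-0.78 -0.91 -0.38] w 1.004 g 0.0
(569, -19) lid 4584 [567.6 -19.2] 28.3 89.1
(557, -134) lid 1432 [ 554.6 -129.6] 28.4 88.9
```

Emit:
step_arm --series '[[[-0.03,0,0.01],[0,0,0],1],[[-0.05,-0.001,0.04],[0,0,0],1],[[-0.05,-0.001,0.06],[0,0,0],1],[[-0.05,-0.001,0.095],[0,0,0],1],[[-0.05,-0.001,0.125],[0,0,0],1],[[-0.05,-0.001,0.144],[0,0,0],1],[[-0.05,-0.001,0.146],[0,0,0],0.9],[[-0.05,-0.001,0.146],[0,0,0],0.9]]' --squeeze 25

```text
time: 13.82
eef_pos: [555.7, -124.0, 222.2]
eef_rot: [[0.103, 0.995, -0.003], [0.995, -0.103, 0.0], [-0.0, -0.003, -1.0]]
ft_force: [-0.2, -0.2, 0.3]
width: 0.933
grasp_force: 0.0
```

Emit:
step_arm --series '[[[0,0,0],[0,0,0],0],[[0,0,0],[0,0,0],0],[[0,0,0],[0,0,0],0],[[0,0,0],[0,0,0],0],[[0,0,0],[0,0,0],0],[[0,0,0],[0,0,0],0]]'

```text
time: 14.32
eef_pos: [556.3, -124.7, 223.8]
eef_rot: [[0.104, 0.995, 0.001], [0.995, -0.104, 0.0], [0.001, 0.001, -1.0]]
ft_force: [-1.8, 2.2, 6.7]
width: 0.633
grasp_force: 25.0
```

Emit:
step_arm --series '[[[0,0,-0.005],[0,0,0],0],[[0,0,-0.02],[0,0,0],0],[[0,0,-0.035],[0,0,0],0],[[0,0,-0.042],[0,0,0],0],[[0,0,-0.042],[0,0,0],0],[[0,0,-0.042],[0,0,0],0],[[0,0,-0.042],[0,0,0],0],[[0,0,-0.042],[0,0,0],0]]'

```text
time: 14.98
eef_pos: [555.7, -124.6, 264.1]
eef_rot: [[0.104, 0.995, -0.001], [0.995, -0.104, 0.0], [-0.0, -0.001, -1.0]]
ft_force: [0.1, 0.5, -1.8]
width: 0.64
grasp_force: 25.0
```

Emit:
step_arm --series '[[[0,0,0],[0,0,0],0],[[0,0,0],[0,0,0],0]]'

```text
time: 15.15
eef_pos: [555.9, -124.8, 264.5]
eef_rot: [[0.104, 0.995, -0.001], [0.995, -0.104, -0.0], [-0.0, -0.001, -1.0]]
ft_force: [0.3, 0.1, -1.0]
width: 0.639
grasp_force: 25.0
```

Emit:
step_arm --series '[[[0,0,0],[0,0,0],0],[[0,0,0],[0,0,0],0]]'

```text
time: 15.32
eef_pos: [556.0, -124.8, 264.9]
eef_rot: [[0.104, 0.995, -0.0], [0.995, -0.104, 0.0], [0.0, -0.0, -1.0]]
ft_force: [-0.3, -0.2, -0.8]
width: 0.639
grasp_force: 25.0
```

Emit:
step_arm --series '[[[0,0,0],[0,0,0],0]]'

```text
time: 15.4
eef_pos: [556.0, -124.8, 264.9]
eef_rot: [[0.104, 0.995, -0.0], [0.995, -0.104, 0.0], [0.0, -0.0, -1.0]]
ft_force: [0.4, -0.3, -1.8]
width: 0.644
grasp_force: 25.0
```

Tin 2 is also light, at about 1.4 N. I set it back.

Emit:
step_arm --series '[[[0,0,0.01],[0,0,0],0],[[0,0,0.025],[0,0,0],0],[[0,0,0.036],[0,0,0],0],[[0,0,0.04],[0,0,0],0],[[0,0,0.0415],[0,0,0],0],[[0,0,0.0415],[0,0,0],0],[[0,0,0.0415],[0,0,0],0]]'

```text
time: 15.98
eef_pos: [555.9, -124.9, 223.4]
eef_rot: [[0.104, 0.995, -0.001], [0.995, -0.104, 0.0], [0.0, -0.001, -1.0]]
ft_force: [-2.2, -0.3, 3.6]
width: 0.638
grasp_force: 25.0
```

Emit:
step_arm --series '[[[0,0,0],[0,0,0],1],[[0,0,0],[0,0,0],1],[[0,0,0],[0,0,0],1],[[0,0,0],[0,0,0],1],[[0,0,0],[0,0,0],1],[[0,0,0],[0,0,0],1]]'

```text
time: 16.48
eef_pos: [556.0, -124.8, 223.5]
eef_rot: [[0.104, 0.995, 0.0], [0.995, -0.104, 0.0], [0.0, 0.0, -1.0]]
ft_force: [0.2, 0.4, -0.1]
width: 0.967
grasp_force: 0.0
```

Emit:
step_arm --series '[[[0,0,-0.01],[0,0,0],1],[[0,0,-0.04],[0,0,0],1],[[0,0,-0.075],[0,0,0],1],[[-0.02,0,-0.11],[0,0,0],1],[[-0.04,0.0,-0.13],[0,0,0],1],[[-0.06,0.0,-0.14],[0,0,0],1],[[-0.06,0.0,-0.14],[0,0,0],1],[[-0.06,0.0,-0.14],[0,0,0],1]]'

```text
time: 17.15
eef_pos: [549.4, -185.7, 364.7]
eef_rot: [[0.106, 0.994, 0.002], [0.994, -0.106, -0.0], [-0.0, 0.002, -1.0]]
ft_force: [0.3, 1.3, -0.9]
width: 1.0
grasp_force: 0.0
```

```bash
python3 tins.py 543.9 -249.4
```

```text
t 17.15 pos [ 549.4 -185.7  364.7] shift m [-0.0639  0.0014 -0.0353] rot deg [ 0.1   0.   -0.11] F [ 0.34  1.29 -0.88] w 1.0 g 0.0
(569, -19) lid 211 [564.7 -43.9] 14.1 88.1
(557, -134) lid 4807 [ 555.3 -130.2] 28.3 89.1
(544, -249) lid 1540 [ 543.8 -248.6] 28.5 88.9
```

Emit:
step_arm --series '[[[-0.03,0.001,0.0],[0,0,0],1],[[-0.064,0.001,0.02],[0,0,0],1],[[-0.064,0.001,0.05],[0,0,0],1],[[-0.064,0.001,0.085],[0,0,0],1],[[-0.064,0.001,0.115],[0,0,0],1],[[-0.064,0.001,0.133],[0,0,0],1],[[-0.064,0.001,0.139],[0,0,0],0.9],[[-0.064,0.001,0.139],[0,0,0],0.9]]' --squeeze 30

```text
time: 17.87
eef_pos: [543.8, -246.9, 222.7]
eef_rot: [[0.103, 0.995, -0.004], [0.995, -0.103, 0.001], [0.001, -0.004, -1.0]]
ft_force: [1.0, 0.0, 0.2]
width: 0.935
grasp_force: 0.0
```

Emit:
step_arm --series '[[[0,0,0],[0,0,0],0],[[0,0,0],[0,0,0],0],[[0,0,0],[0,0,0],0],[[0,0,0],[0,0,0],0],[[0,0,0],[0,0,0],0],[[0,0,0],[0,0,0],0]]'

```text
time: 18.37
eef_pos: [544.4, -248.3, 225.4]
eef_rot: [[0.104, 0.995, 0.001], [0.995, -0.104, 0.0], [0.0, 0.001, -1.0]]
ft_force: [-2.2, 1.2, 6.9]
width: 0.643
grasp_force: 30.0
```

Emit:
step_arm --series '[[[0,0,-0.005],[0,0,0],0],[[0,0,-0.02],[0,0,0],0],[[0,0,-0.035],[0,0,0],0],[[0,0,-0.042],[0,0,0],0],[[0,0,-0.042],[0,0,0],0],[[0,0,-0.042],[0,0,0],0],[[0,0,-0.042],[0,0,0],0],[[0,0,-0.042],[0,0,0],0]]'

```text
time: 19.03
eef_pos: [543.9, -247.9, 265.5]
eef_rot: [[0.104, 0.995, -0.001], [0.995, -0.104, 0.001], [0.0, -0.001, -1.0]]
ft_force: [-0.8, -0.0, -3.1]
width: 0.633
grasp_force: 30.0
```

Emit:
step_arm --series '[[[0,0,0],[0,0,0],0],[[0,0,0],[0,0,0],0]]'

```text
time: 19.2
eef_pos: [544.0, -248.1, 266.0]
eef_rot: [[0.104, 0.995, -0.001], [0.995, -0.104, 0.0], [0.0, -0.001, -1.0]]
ft_force: [-0.3, 0.5, -2.9]
width: 0.638
grasp_force: 30.0
```

Emit:
step_arm --series '[[[0,0,0],[0,0,0],0],[[0,0,0],[0,0,0],0]]'

```text
time: 19.37
eef_pos: [544.1, -248.2, 266.3]
eef_rot: [[0.104, 0.995, -0.0], [0.995, -0.104, 0.0], [0.0, -0.0, -1.0]]
ft_force: [-0.1, -0.1, -3.2]
width: 0.635
grasp_force: 30.0
```

Tin 3 reads about 3.1 N against 1.9 and 1.4, so it is the heaviest. I raise it, take more readings and check the scene.

Emit:
step_arm --series '[[[0,0,-0.01],[0,0,0],0],[[0,0,-0.035],[0,0,0],0],[[0,0,-0.065],[0,0,0],0],[[0,0,-0.095],[0,0,0],0],[[0,0,-0.115],[0,0,0],0],[[0,0,-0.12],[0,0,0],0],[[0,0,-0.12],[0,0,0],0],[[0,0,-0.12],[0,0,0],0]]'

```text
time: 20.03
eef_pos: [543.9, -248.0, 385.6]
eef_rot: [[0.104, 0.995, -0.001], [0.995, -0.104, 0.001], [0.001, -0.001, -1.0]]
ft_force: [0.9, 0.7, -4.0]
width: 0.642
grasp_force: 30.0
```

Emit:
step_arm --series '[[[0,0,0],[0,0,0],0],[[0,0,0],[0,0,0],0],[[0,0,0],[0,0,0],0],[[0,0,0],[0,0,0],0]]'

```text
time: 20.37
eef_pos: [544.0, -248.2, 385.7]
eef_rot: [[0.104, 0.995, -0.001], [0.995, -0.104, 0.0], [0.0, -0.001, -1.0]]
ft_force: [0.3, -0.1, -3.0]
width: 0.634
grasp_force: 30.0
```

Emit:
step_arm --series '[[[0,0,0],[0,0,0],0],[[0,0,0],[0,0,0],0]]'

```text
time: 20.53
eef_pos: [544.1, -248.2, 386.3]
eef_rot: [[0.104, 0.995, -0.0], [0.995, -0.104, 0.0], [0.0, -0.0, -1.0]]
ft_force: [0.9, 0.4, -3.1]
width: 0.634
grasp_force: 30.0
```

Emit:
step_arm --series '[[[0,0,0],[0,0,0],0]]'

```text
time: 20.62
eef_pos: [544.1, -248.2, 386.4]
eef_rot: [[0.104, 0.995, -0.0], [0.995, -0.104, 0.0], [0.0, -0.0, -1.0]]
ft_force: [0.2, 0.6, -3.2]
width: 0.638
grasp_force: 30.0
```

Run:
```python
from h import *
from rig import r,optics
go(r.sense(),[544,-248,390],-6)
d=optics.grab_frame('side')
cv2.imwrite('pics/side2.png',d['frame'][:,:,::-1])
P=cloud(d,(0,0,640,400));z=P[...,2]
for X,Y in((568,-19),(555,-130)):
    m=(np.hypot(P[...,0]-X,P[...,1]-Y)<40)&(z>84)&(z<96)
    if m.sum()>20:print(m.sum(),cv2.minEnclosingCircle(P[m][:,:2].astype(np.float32)),np.median(z[m]))
m=(np.hypot(P[...,0]-480,P[...,1]-331)<60)&(z>165)&(z<200);print('handle',m.sum(),line(P[m]),np.median(z[m]))
```

```text
t 20.62 pos [ 544.1 -248.2  386.4] shift m [ 0.0002 -0.0001 -0.0036] rot deg [-0.   -0.    0.03] F [ 0.2   0.59 -3.18] w 0.638 g 30.0
233 ((566.902099609375, -19.90117645263672), 29.541336059570312) 91.54580543013026
197 ((555.0399780273438, -130.02748107910156), 29.61063003540039) 91.25636899760354
handle 196 (array([480.83367986, 329.97947765]), np.float32(79.61883), np.float64(60.50608665382454)) 179.3940864113784
```

View pics/side2.png

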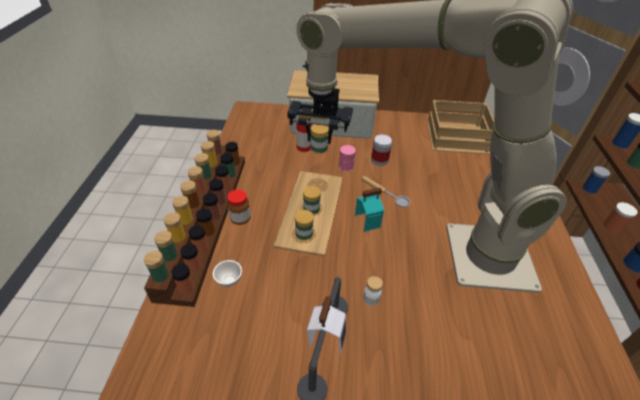

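The side view shows the marker on the rail at (327,322), two tins upright on the board at (304,224) and (312,198), and the heaviest tin held aloft at (319,137). The bystanders have not moved. I hand the job in.

```bash
python3 -c "
from rig import r
print(r.sign_off())"
```

```text
the job is handed in; nothing more can be done
None
```

I handed the job in with the marker hanging on the rail and the two lighter tins (about 1.9 N and 1.4 N) back on spots 1 and 2; the heaviest, from spot 3 (about 3.1 N), is held upright about 17 cm up, and no verdict came back.

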